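# Lock the analyser head and hold its cover ready for screwing

### The job

First lift the red sprung plunger, swing the analyser head round to its end stop at the green-ringed hole, and let the plunger drop fully home there so that the head is locked. Then take the blue cover plate by its black grip and hold it level, hovering about 1 cm above the head's flange without touching it, with its four holes lined up over the four threaded holes (either way round). Finish while still holding it there, steady, ready for a colleague to put in the screws; leave the jar, meter, screwdriver and screw tray where they are.

Things in the scene. Friction and masses are not known exactly. Their poses are not given: they have to be found in the camera images.
- turret: Fixed aluminium index base of the analyser head, a disc 216 mm across, 30 mm high. Origin: centre of its underside, on the head's vertical turning axis; z up. The plunger rides on a circle of 85 mm radius; head angle 0 puts it on this frame's +y side. In the disc's top: a black curved transport slot at head angles 0 to 0.35 and a green-ringed locking hole at 1.1 rad.
- head (a joint): Angle (rad) of the turning head, counter-clockwise from above as it grows, 0 to 1.1 with hard stops at both ends. Starts at 0 to 0.35 (pin down in the transport slot); at 1.1, its end stop, the pin is over the green-ringed locking hole. Light friction (0.1 N m). It leaves the slot only while the plunger is lifted.
- plunger (a joint): Lift (m) of the sprung plunger on the head: 0 fully down (pin 12 mm deep in slot or hole), 0.022 upper stop. Lifted 0.014 or more it clears the disc; on the disc between slot and hole it stands at 0.012. The spring pushes down with 3.6 N at the bottom, 6 N at the top; let go over the locking hole (within 2 mm) it drops in by itself.
- knob (a point): Centre of the top face of the plunger's upright red round knob, 26 mm in diameter, 34 mm high, 85 mm from the turning axis on the head's +y side. Top 104 mm above the bench when down. Below it only a 20 mm wide collar (top at 65 mm) and the blue arm (top at 58 mm). The flange's edge is 32 mm away, so put the fingers either side along the direction of turning.
- flange (a point): Centre of the top face of the head's rectangular aluminium mounting flange, 120 x 80 x 12 mm, on the turning axis, 90 mm above the bench; turns with the head. x along its long side, y towards the plunger, z up. A round green glass window 42 mm wide is in the middle (flush).
- cover: Loose blue-painted plate 130 x 90 x 5 mm, 0.17 to 0.35 kg, flat on the bench, with a black block grip in the middle of its top: 60 mm long (along the plate's long side), 14 mm thick, up to 47 mm above the underside. Origin: centre of its underside; x along the long side, y the short side, z up. The holes match either way round (half turn).
- thread0 (a point): Mouth of a threaded hole (5 mm, brass rim) in the flange's top face, at x -50, y -32 mm from the flange's centre in the flange's axes.
- hole0 (a point): Centre, at the underside, of a 12 mm through hole in the cover, at x -50, y -32 mm from the cover's origin in the cover's axes.
- thread1 (a point): Mouth of a threaded hole (5 mm, brass rim) in the flange's top face, at x -50, y 32 mm from the flange's centre in the flange's axes.
- hole1 (a point): Centre, at the underside, of a 12 mm through hole in the cover, at x -50, y 32 mm from the cover's origin in the cover's axes.
- thread2 (a point): Mouth of a threaded hole (5 mm, brass rim) in the flange's top face, at x 50, y 32 mm from the flange's centre in the flange's axes.
- hole2 (a point): Centre, at the underside, of a 12 mm through hole in the cover, at x 50, y 32 mm from the cover's origin in the cover's axes.
- thread3 (a point): Mouth of a threaded hole (5 mm, brass rim) in the flange's top face, at x 50, y -32 mm from the flange's centre in the flange's axes.
- hole3 (a point): Centre, at the underside, of a 12 mm through hole in the cover, at x 50, y -32 mm from the cover's origin in the cover's axes.
- bottle: Capped glass reagent jar with a blue cap, 60 mm wide, about 110 mm high, standing; leave alone. Origin: centre of its underside.
- meter: Grey handheld meter 90 x 170 x 30 mm, lying flat; leave alone. Origin: centre of its underside.
- screwdriver: Orange-handled screwdriver, 180 mm long, lying on the bench; leave alone. Origin: under its middle, x along it.
- screw_tray: White screw tray 80 x 100 x 22 mm; leave alone. Origin: centre of its underside.

How it is judged:
By the outcome, as a careful person would: the job done as asked, in the order asked, and still so for the second after the job is handed in, while the arm keeps its last pose, push and grip.
It also fails if it takes over 59 s, if anything falls off the work surface, if the arm or the gripper's body presses on something with over 40 N, if the wrist force passes 120 N, or if a joint passes its speed limit or range.

### The arm

A 7-joint arm with a two-finger parallel gripper is mounted at the origin on the work surface. World frame = base frame: x ahead of the robot, y to its left, z up, the work surface at z = 0. Lengths are in m, angles in degrees, forces in N, time in s.
With the tool pointing down it reaches from about 0.4 to 0.85 m from the base axis. Payload 10.4 kg.
Tool frame: the origin (TCP) lies midway between the tips of the shut fingers; the grasp point (between the pads) lies 19 mm behind it; z points along the fingers, y is the direction in which the jaws open and shut (so a half turn about z gives the same grasp; the last joint's range is limited). The gripper opens to 85 mm and grips with 20 to 120 N. Pads are 22 mm wide; open, the fingers measure 114 mm over their backs; the gripper's body (76 mm by 85 mm) begins 54 mm behind the grasp point. The pads swing forward as they close: fully open they stand 13 mm farther back than shut.
Start: joints at [-68.159, 19.034, -3.707, 83.658, 1.238, 77.344, -5.071], TCP at [0.246, 0.575, 0.231] pointing down, gripper open.
Joint ranges: [-148.97, 148.97], [-28.65, 121.19], [-84.17, 76.75], [9.2, 138.47], [-72.65, 252.65], [3.7, 117.97], [-149.18, 149.18]. Speed limits (degrees/s): [127.2, 127.2, 159.86, 159.86, 180, 180, 180].

### API

Orientations are given as a 3x3 rotation matrix whose columns are the frame's x, y, z axes.
In Python, from bench import robot gives the robot as it stands.
- The arm moves only by the tool jog_arm, never from a script. Its argument "deltas" is a list of rows, each a list of 6 numbers: the shift along the world's x, y, z in mm, then the turn, a rotation vector about the world's x, y, z in degrees. A call has exactly 10 rows; each row shifts and turns the commanded pose from where the row before left it; what a row does not reach is not made up. A row lasts 1/8 s, in which the tool goes at most 62.5 mm and 10.7 degrees, less where a joint would pass 70% of its speed; a pose out of reach is approached as far as the arm can. A call is refused whole if a number of a shift passes 62.5 or a number of a turn 10.7, either way. A call with a gripper value outside its range is refused whole. "claw" is the finger opening in mm, from 0 to 85.4, set as the call begins (left out, the last holds). The fingers move at their own pace and stop on an object; "force" is the grip in N (left out, the last holds). Time passes only in rows, so rows that do not move let the fingers close, or fill a call up. It gives the time, the measured TCP pose, the force and the opening at its end, in the units of the state.
- robot.get_state(): the state, without advancing time (a new reading comes with each control period).
- robot.snapshot(name): name is "scene" or "top" or "wrist"; returns a dict with "frame" (400x640x3 uint8, blue, green, red), "fx", "fy", "cx", "cy" (pixels), "dist" ([k1, k2, p1, p2, k3] as OpenCV has them; the pictures are not rectified), "cam_to_world" (4x4, takes a point from camera to world coordinates); the wrist camera has in their place "tool_from_camera" (4x4, takes a point from camera to tool coordinates, whose origin is the TCP and whose axes are the flange's). Camera axes: x right, y up, looking along -z (the intrinsics and any distortion apply to the point x, -y, -z); pixel columns grow to the right and rows downward; lengths in m; the calibration is good to about 2 mm. A picture is of the moment at which its call begins: read the wrist's pose just before it. There is no depth.
- robot.hand_in(): hands the job in, once; it reports no verdict.
The state is a dict: "time_s": time; "joint_pos": joint angles; "joint_velocities": joint speeds; "effort": joint torques, N m; "tcp_pos": TCP position; "eef_rot": TCP orientation; "ft_force": force on the tool from outside, world axes, zero at the start; "ft_torque": the same for the moment, N m; "width": finger opening in m.
Only numpy, scipy, OpenCV 4.12 (cv2) and the standard library are available. Lean on these libraries where they do the work, as an engineer would, in place of code of your own. Each camera call takes 0.05 s, during which the arm holds its last target.

## Working session

There is one attempt and no reset: what is moved stays moved. The work goes in short steps, Python scripts to look and compute and a tool call to move; the robot and the scene stay as the last step left them, time stands still between calls to the robot, and variables do not carry over. Pictures are saved under pics/ and viewed, and the job is handed in when it is done.

Besides the shell and the picture viewer there is one more tool, called after "Request:" as a command line: name --pt "numbers of a row" for each row, then --argument value for the rest. jog_arm: Moves the arm, as the interface text tells. Its arguments: {"type":"object","properties":{"deltas":{"type":"array"},"claw":{"type":"number"},"force":{"type":"number"}},"required":["deltas"]}

```bash
ls; mkdir -p pics; cat > h.py <<'E'
import numpy as np, cv2
from bench import robot
def cam(s,T=None):
    K=np.array([[s['fx'],0,s['cx']],[0,s['fy'],s['cy']],[0,0,1]]);d=np.array(s['dist'],float)
    M=np.array(s['cam_to_world']) if 'cam_to_world' in s else T@np.array(s['tool_from_camera'])
    return K,d,M
def ray(px,s,z,T=None):
    K,d,M=cam(s,T)
    u=cv2.undistortPoints(np.array(px,float).reshape(-1,1,2),K,d).reshape(-1,2)
    r=np.c_[u[:,0],-u[:,1],-np.ones(len(u))]@M[:3,:3].T
    t=(z-M[2,3])/r[:,2]
    return M[:3,3]+r*t[:,None]
def proj(P,s,T=None):
    K,d,M=cam(s,T)
    p=(np.array(P,float).reshape(-1,3)-M[:3,3])@M[:3,:3]
    p=p*[1,-1,-1]
    return cv2.projectPoints(p,np.zeros(3),np.zeros(3),K,d)[0].reshape(-1,2)
def toolT():
    st=robot.get_state();T=np.eye(4);T[:3,:3]=st['eef_rot'];T[:3,3]=st['tcp_pos'];return T
E
python3 - <<'E'
from h import *
import pickle
st=robot.get_state();print(st)
T=toolT()
for n in('scene','top','wrist'):
    s=robot.snapshot(n);cv2.imwrite(f'pics/{n}0.png',s['frame']);pickle.dump((s,T),open(f'pics/{n}0.pkl','wb'))
    print(n,s['fx'],s.get('cam_to_world',s.get('tool_from_camera')),s['dist'])
E
```

```text
pics
{'time_s': 0.0, 'joint_pos': array([-68.1587137 ,  19.07174833,  -3.70683544,  83.70660113,
         1.23723314,  77.34291909,  -5.06963477]), 'joint_velocities': array([ 0.07062547, -0.00840897,  0.0280362 ,  0.07316777,  0.02115237,
        0.08195093, -0.16379306]), 'effort': array([-5.04532400e-04, -6.25450802e+01,  4.86546883e-02, -3.91612244e+01,
        1.61372276e-02,  9.95133334e-03,  7.16555263e-06]), 'tcp_pos': array([0.24542998, 0.57438325, 0.23051342]), 'eef_rot': array([[-9.19587314e-01,  3.92885379e-01, -5.01419185e-04],
       [ 3.92885694e-01,  9.19586354e-01, -1.32993155e-03],
       [-6.14124192e-05, -1.41998860e-03, -9.99998990e-01]]), 'ft_force': array([ 0.82909153, -0.09011744,  0.39131521]), 'ft_torque': array([ 0.00502785,  0.0304894 , -0.00505801]), 'width': 0.08524627441837593}
scene 434.8347372175691 [[ 8.47306798e-01 -3.34398721e-01  4.12612027e-01  1.02261964e+00]
 [ 5.31102836e-01  5.34927702e-01 -6.57101310e-01 -6.50207839e-01]
 [-9.83765784e-04  7.75905825e-01  6.30847988e-01  7.03137325e-01]
 [ 0.00000000e+00  0.00000000e+00  0.00000000e+00  1.00000000e+00]] [-0.03799737  0.          0.          0.          0.        ]
top 403.0908661536809 [[-0.01875986  0.98864126 -0.14911914  0.48697492]
 [-0.99972869 -0.02060776 -0.0108565   0.01026846]
 [-0.0138062   0.14887502  0.98875964  1.05345777]
 [ 0.          0.          0.          1.        ]] [-0.06702502  0.          0.          0.          0.        ]
wrist 352.20270038421927 [[ 4.56904305e-04  9.58545424e-01  2.84939399e-01  7.24705845e-02]
 [ 9.99999575e-01 -6.66027643e-04  6.37025414e-04  1.03282195e-03]
 [ 8.00395312e-04  2.84938987e-01 -9.58545321e-01 -1.43156106e-01]
 [ 0.00000000e+00  0.00000000e+00  0.00000000e+00  1.00000000e+00]] [0.02107065 0.         0.         0.         0.        ]
```

View pics/scene0.png

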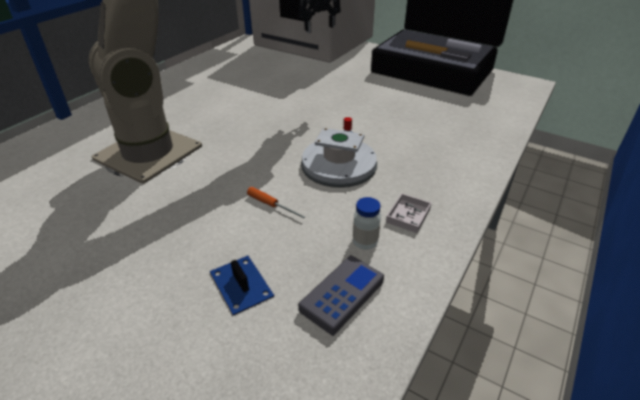

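View pics/top0.png

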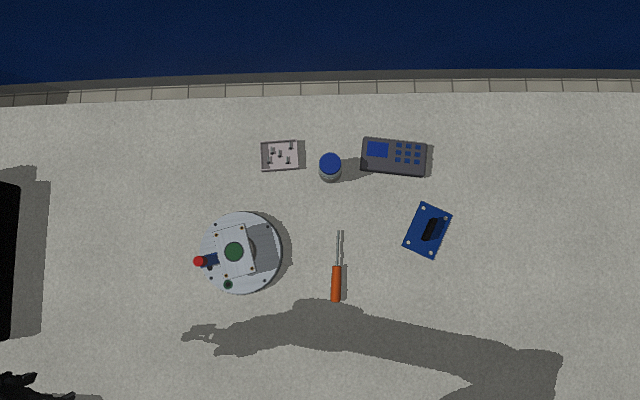

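View pics/wrist0.png

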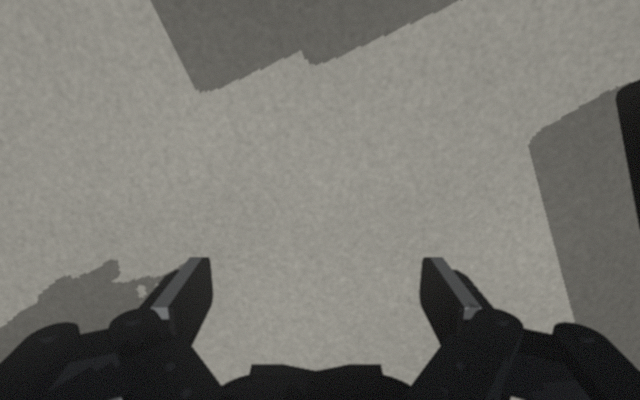

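The top view shows turret near (240,252), knob (199,261), green hole (228,284), cover (427,230), jar (330,165), meter (393,155). I'll zoom for precise points.

```bash
python3 - <<'E'
from h import *
im=cv2.imread('pics/top0.png')
a=cv2.resize(im[195:310,180:300],None,fx=6,fy=5.2*6/5.2,interpolation=cv2.INTER_CUBIC)[:600]
a=cv2.resize(im[200:300,180:300],None,fx=6,fy=6,interpolation=cv2.INTER_CUBIC)
b=cv2.resize(im[195:265,390:465],None,fx=8,fy=8,interpolation=cv2.INTER_CUBIC)
cv2.imwrite('pics/ta.png',a);cv2.imwrite('pics/tb.png',b)
E
```

```text
(no output)
```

View pics/ta.png

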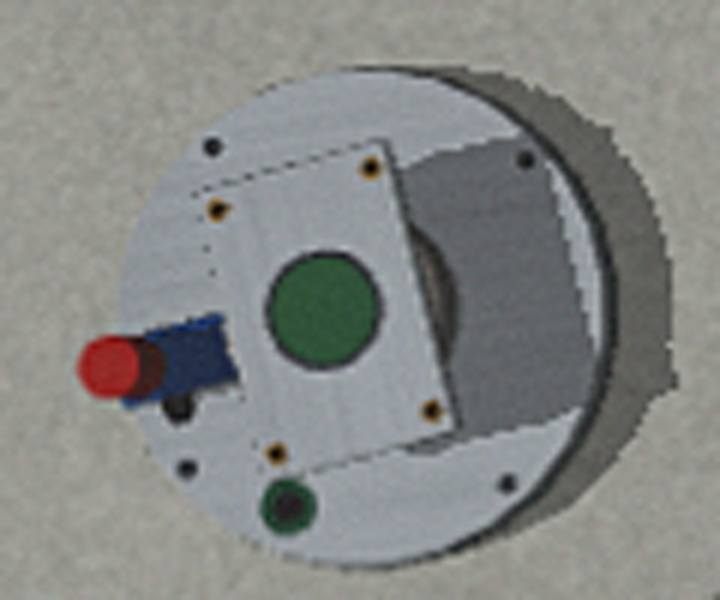

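View pics/tb.png

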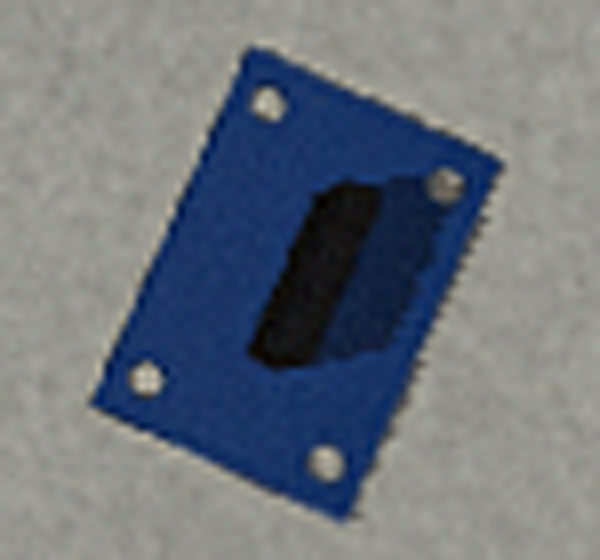

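```bash
python3 - <<'E'
from h import *
import pickle
s,_=pickle.load(open('pics/top0.pkl','rb'))
f=lambda L,k,o:(np.array(L,float)+.5)/k-.5+np.array(o)
th=ray(f([(218,209),(277,454),(432,411),(371,167)],6,(180,200)),s,.09)
print('th',th,th.mean(0)); 
for i in range(4):print(np.linalg.norm(th[i]-th[(i+1)%4]))
kn=ray(f([(109,366)],6,(180,200)),s,.104)[0];gh=ray(f([(289,506)],6,(180,200)),s,.03)[0]
win=ray(f([(324,310)],6,(180,200)),s,.09)[0]
c=th.mean(0);print('knob',kn,kn-c,np.linalg.norm((kn-c)[:2]),'gh',gh,gh-c,np.linalg.norm((gh-c)[:2]),win)
an=lambda v:np.degrees(np.arctan2(v[1],v[0]))
print(an(kn-c),an(gh-c),np.radians((an(gh-c)-an(kn-c))%360),'y ax from threads',an(th[0]-th[3]),an(th[1]-th[2]))
h=ray(f([(268,104),(446,185),(326,463),(146,379)],8,(390,195)),s,.005)
print('holes',h,h.mean(0),[np.linalg.norm(h[i]-h[(i+1)%4]) for i in range(4)])
print('cover x ang',an(h[0]-h[3]),an(h[1]-h[2]))
g=ray(f([(318,273)],8,(390,195)),s,.047);print('grip',g)
for n,p,z in(('bottlecap',(330,160),.11),('tray',(280,155),.02),('meter',(394,155),.03),('sd',(337,265),.015)):print(n,ray([p],s,z)[0])
E
```

```text
th [[0.55792524 0.28682509 0.09      ]
 [0.46042986 0.26148512 0.09      ]
 [0.4764463  0.19970728 0.09      ]
 [0.57373299 0.22494722 0.09      ]] [0.5171336  0.24324118 0.09      ]
0.10073462383492857
0.06382027568203928
0.10050748442562732
0.0638651370066147
knob [0.49579729 0.32521785 0.104     ] [-0.0213363   0.08197667  0.014     ] 0.08470780417213811 gh [0.43714102 0.2717847  0.03      ] [-0.07999257  0.02854352 -0.06      ] 0.08493258700392067 [0.51691526 0.24328628 0.09      ]
104.58886032363144 160.36221872681747 0.9734287390304434 y ax from threads 104.33066664358266 104.53442673950741
holes [[ 0.62404815 -0.23369725  0.005     ]
 [ 0.59606227 -0.29086454  0.005     ]
 [ 0.50660582 -0.24639617  0.005     ]
 [ 0.53500689 -0.1892421   0.005     ]] [ 0.56543078 -0.24005001  0.005     ] [np.float64(0.06364989571091112), np.float64(0.09989940758530468), np.float64(0.06382168852364169), np.float64(0.09952189057805653)]
cover x ang -26.531330947747637 -26.431752518920195
grip [[ 0.56491619 -0.23679106  0.047     ]]
bottlecap [0.73034908 0.00829441 0.11      ]
tray [0.77023628 0.14017372 0.02      ]
meter [ 0.76091384 -0.15946459  0.03      ]
sd [ 0.4797267  -0.00415421  0.015     ]
```

Measurements are consistent (thread spacing 100.6×63.8 mm, knob radius 84.7, hole radius 84.9). The head angle comes out at about 0.127. Moving above the knob.

Request:
jog_arm --pt "15 -15 -4 0 0 -3" --pt "28 -28 -8 0 0 -6" --pt "30 -30 -8 0 0 -6" --pt "30 -30 -8 0 0 -6" --pt "30 -30 -8 0 0 -6" --pt "30 -30 -8 0 0 -6" --pt "30 -30 -8 0 0 -6" --pt "28 -28 -8 0 0 -6" --pt "20 -19 -7 0 0 -5" --pt "9 -9 -3 0 0 -2.4" --claw 85 --force 40

```text
time_s: 1.4
tcp_pos: [0.4966, 0.3239, 0.1608]
eef_rot: [[-0.245, 0.97, -0.0], [0.97, 0.245, -0.001], [-0.001, -0.0, -1.0]]
ft_force: [-0.3, 0.5, -0.0]
width: 0.0848
```

```bash
cat > look.py <<'E'
from h import *
import pickle,sys
tag=sys.argv[1]
st=robot.get_state();T=toolT()
R=st['eef_rot']
print(st['time_s'],st['tcp_pos'].round(4),'yang',np.degrees(np.arctan2(R[1,1],R[0,1])).round(2),'z',R[:,2].round(4),'F',st['ft_force'].round(2),'M',st['ft_torque'].round(2),'w',round(st['width'],4))
for n in sys.argv[2:]:
    s=robot.snapshot(n);cv2.imwrite(f'pics/{n}{tag}.png',s['frame']);pickle.dump((s,T),open(f'pics/{n}{tag}.pkl','wb'))
E
python3 look.py 1 wrist
```

```text
1.4 [0.4966 0.3239 0.1608] yang 14.17 z [-3.e-04 -7.e-04 -1.e+00] F [-0.34  0.5  -0.02] M [ 0.    0.03 -0.01] w 0.0848
```

View pics/wrist1.png

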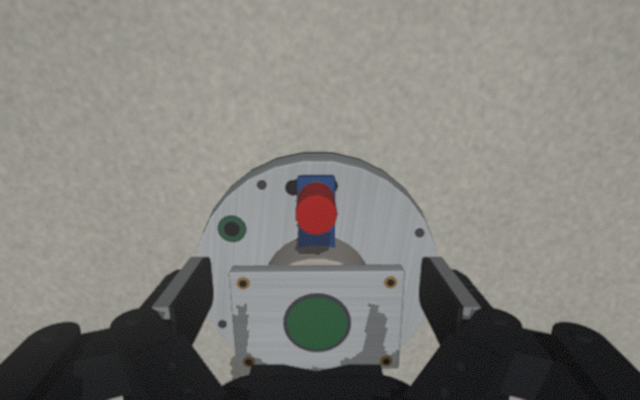

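The knob is at about (317,210), the threads at (243,283), (390,282), (248,361), (386,360) and the green hole at (232,229). Cross-checking.

```bash
python3 - <<'E'
from h import *
import pickle
s,T=pickle.load(open('pics/wrist1.pkl','rb'))
im=s['frame'].astype(int);m=(im[:,:,2]>130)&(im[:,:,1]<60);ys,xs=np.nonzero(m);print(xs.min(),xs.max(),ys.min(),ys.max())
print('pred knob',proj([0.4958,.3252,.104],s,T))
print('knob',ray([(317,214)],s,.104,T), 'th',ray([(243,283),(390,282),(248,361),(386,360)],s,.09,T).round(4),'win',ray([(317,322)],s,.09,T),'gh',ray([(232,229)],s,.03,T))
cv2.imwrite('pics/w1c.png',cv2.resize(s['frame'][170:370,220:420],None,fx=3,fy=3))
E
```

```text
297 335 195 233
pred knob [[314.09992444 216.85532332]]
knob [[0.49704498 0.32739191 0.104     ]] th [[0.4616 0.262  0.09  ]
 [0.5586 0.2874 0.09  ]
 [0.4774 0.2001 0.09  ]
 [0.5749 0.2257 0.09  ]] win [[0.5181666  0.24441715 0.09      ]] gh [[0.43828278 0.27217429 0.03      ]]
```

View pics/w1c.png

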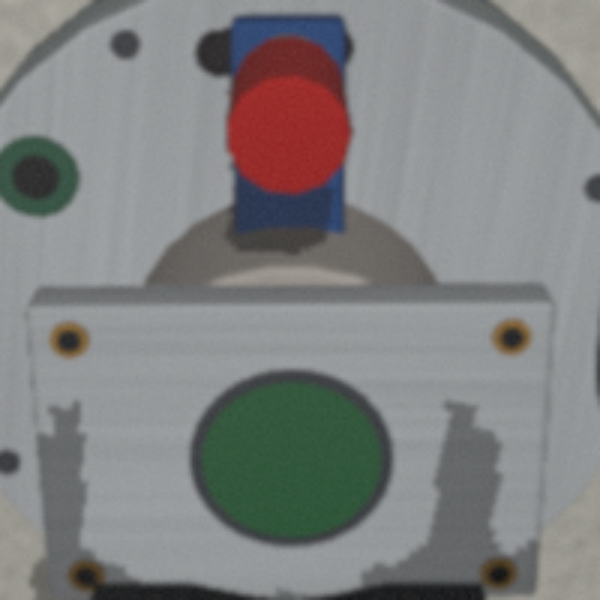

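Wrist and top agree to about 1 mm: axis ≈ (0.5177,0.2436), knob ≈ (0.4965,0.326). Descending and gripping.

Request:
jog_arm --pt "0 2 -6 0 0 0.3" --pt "0 0 -10 0 0 0" --pt "0 0 -11 0 0 0" --pt "0 0 -11 0 0 0" --pt "0 0 -11 0 0 0" --pt "0 0 -11 0 0 0" --pt "0 0 -10 0 0 0" --pt "0 0 -9 0 0 0" --pt "0 0 -6 0 0 0" --pt "0 0 -4 0 0 0" --claw 85

```text
time_s: 2.7
tcp_pos: [0.4956, 0.3277, 0.072]
eef_rot: [[-0.255, 0.967, 0.0], [0.967, 0.255, -0.0], [-0.0, 0.0, -1.0]]
ft_force: [0.6, 0.5, -0.0]
width: 0.0851
```

Request:
jog_arm --pt "0 0 0 0 0 0" --pt "0 0 0 0 0 0" --pt "0 0 0 0 0 0" --pt "0 0 0 0 0 0" --pt "0 0 0 0 0 0" --pt "0 0 0 0 0 0" --pt "0 0 0 0 0 0" --pt "0 0 0 0 0 0" --pt "0 0 0 0 0 0" --pt "0 0 0 0 0 0" --claw 10 --force 40

```text
time_s: 3.95
tcp_pos: [0.4957, 0.3279, 0.0727]
eef_rot: [[-0.255, 0.967, 0.001], [0.967, 0.255, 0.0], [0.0, 0.001, -1.0]]
ft_force: [-0.9, -1.6, 5.2]
width: 0.0247
```

```bash
python3 look.py 2 wrist scene
```

```text
3.95 [0.4957 0.3279 0.0727] yang 14.77 z [ 5.e-04  4.e-04 -1.e+00] F [-0.87 -1.55  5.18] M [-0.21  0.28 -0.03] w 0.0247
```

View pics/wrist2.png

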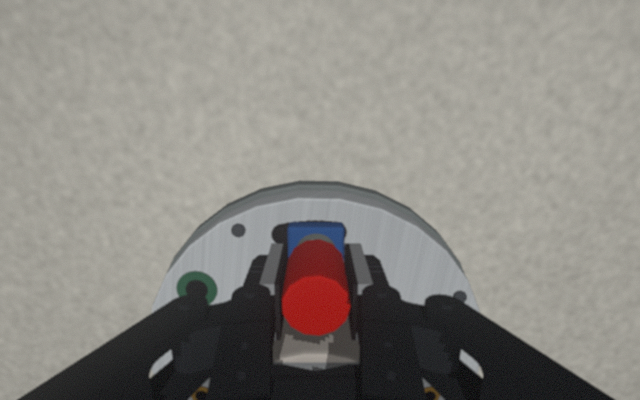

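Knob sits between the pads (px ~317,300). Lifting 18 mm.

Request:
jog_arm --pt "0 0 2 0 0 0" --pt "0 0 2 0 0 0" --pt "0 0 2 0 0 0" --pt "0 0 3 0 0 0" --pt "0 0 3 0 0 0" --pt "0 0 3 0 0 0" --pt "0 0 3 0 0 0" --pt "0 0 0 0 0 0" --pt "0 0 0 0 0 0" --pt "0 0 0 0 0 0"

```text
time_s: 5.3
tcp_pos: [0.4954, 0.3278, 0.0902]
eef_rot: [[-0.255, 0.967, -0.0], [0.967, 0.255, -0.0], [-0.0, -0.0, -1.0]]
ft_force: [-0.5, 1.8, -6.0]
width: 0.0245
```

```bash
python3 look.py 3 wrist; python3 - <<'E'
import numpy as np
c=np.array([517.7,243.6]);r=85
s=np.array([496.2,326.3])  # commanded-ish
a0=np.arctan2(*(s-c)[::-1])
tot=np.radians(160.3+0.5)-a0
w=np.array([.4,.8,1,1,1,1,1,1,1,.9,.9,.9,.8,.8,.7,.7,.6,.6,.5,.4]);w=w/w.sum()*tot
a=a0;p=s
for x in w:
    a+=x;q=c+r*np.array([np.cos(a),np.sin(a)]);print((q-p).round(1),np.degrees(x).round(2));p=q
E
```

```text
5.3 [0.4954 0.3278 0.0902] yang 14.77 z [-2.e-04 -1.e-04 -1.e+00] F [-0.49  1.75 -6.04] M [0.31 0.07 0.07] w 0.0245
[-1.9 -1. ] 1.41
[-4.  -1.2] 2.81
[-4.9 -1.8] 3.51
[-4.8 -2.1] 3.51
[-4.6 -2.4] 3.51
[-4.5 -2.7] 3.51
[-4.3 -3. ] 3.51
[-4.1 -3.2] 3.51
[-3.9 -3.5] 3.51
[-3.3 -3.3] 3.16
[-3.1 -3.5] 3.16
[-2.9 -3.7] 3.16
[-2.4 -3.4] 2.81
[-2.3 -3.5] 2.81
[-1.8 -3.2] 2.46
[-1.7 -3.2] 2.46
[-1.3 -2.8] 2.11
[-1.2 -2.9] 2.11
[-1.  -2.4] 1.76
[-0.7 -2. ] 1.41
```

View pics/wrist3.png

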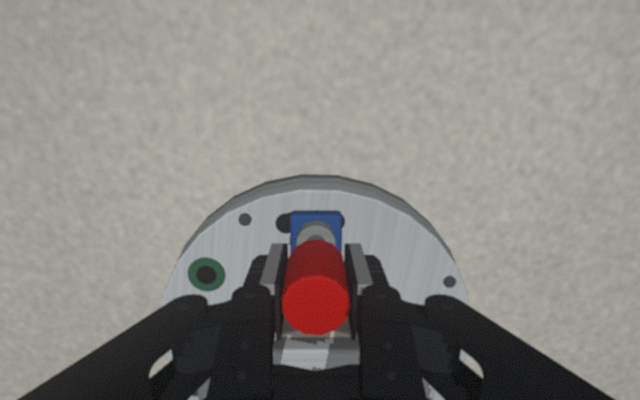

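Plunger is up about 17.5 mm with a downward spring force of about 6 N, as expected. Recomputing the arc from the measured TCP.

```bash
python3 - <<'E'
import numpy as np
c=np.array([517.7,243.6]);s=np.array([495.4,327.8]);r=np.linalg.norm(s-c)
a0=np.arctan2(*(s-c)[::-1]);tot=np.radians(160.5)-a0;print(r,np.degrees(a0),np.degrees(tot))
w=np.array([.4,.8,1,1,1,1,1,1,1,.9,.9,.9,.8,.8,.7,.7,.6,.6,.5,.4]);w=w/w.sum()*tot
a=a0;p=s
for x in w:
    a+=x;q=(c+r*np.array([np.cos(a),np.sin(a)]));d=(q-p).round(1);print(list(d),np.degrees(x).round(1));p=p+d
E
```

```text
87.10298502347669 104.83396105789447 55.666038942105516
[np.float64(-2.0), np.float64(-0.6)] 1.4
[np.float64(-4.1), np.float64(-1.2)] 2.8
[np.float64(-4.9), np.float64(-1.9)] 3.5
[np.float64(-4.8), np.float64(-2.2)] 3.5
[np.float64(-4.7), np.float64(-2.4)] 3.5
[np.float64(-4.5), np.float64(-2.8)] 3.5
[np.float64(-4.4), np.float64(-3.0)] 3.5
[np.float64(-4.2), np.float64(-3.3)] 3.5
[np.float64(-3.9), np.float64(-3.5)] 3.5
[np.float64(-3.4), np.float64(-3.3)] 3.1
[np.float64(-3.2), np.float64(-3.6)] 3.1
[np.float64(-2.9), np.float64(-3.7)] 3.1
[np.float64(-2.5), np.float64(-3.4)] 2.8
[np.float64(-2.3), np.float64(-3.6)] 2.8
[np.float64(-1.9), np.float64(-3.2)] 2.4
[np.float64(-1.7), np.float64(-3.2)] 2.4
[np.float64(-1.4), np.float64(-2.9)] 2.1
[np.float64(-1.3), np.float64(-2.9)] 2.1
[np.float64(-1.0), np.float64(-2.4)] 1.7
[np.float64(-0.7), np.float64(-2.0)] 1.4
```

Request:
jog_arm --pt "-2 -0.6 0 0 0 1.4" --pt "-4.1 -1.2 0 0 0 2.8" --pt "-4.9 -1.9 0 0 0 3.5" --pt "-4.8 -2.2 0 0 0 3.5" --pt "-4.7 -2.4 0 0 0 3.5" --pt "-4.5 -2.8 0 0 0 3.5" --pt "-4.4 -3 0 0 0 3.5" --pt "-4.2 -3.3 0 0 0 3.5" --pt "-3.9 -3.5 0 0 0 3.5" --pt "-3.4 -3.3 0 0 0 3.1"

```text
time_s: 6.6
tcp_pos: [0.4544, 0.3035, 0.0904]
eef_rot: [[-0.728, 0.685, 0.0], [0.685, 0.728, 0.0], [0.0, 0.0, -1.0]]
ft_force: [0.3, 1.9, -6.5]
width: 0.0249
```

Request:
jog_arm --pt "-3.2 -3.6 0 0 0 3.1" --pt "-2.9 -3.7 0 0 0 3.1" --pt "-2.5 -3.4 0 0 0 2.8" --pt "-2.3 -3.6 0 0 0 2.8" --pt "-1.9 -3.2 0 0 0 2.4" --pt "-1.7 -3.2 0 0 0 2.4" --pt "-1.4 -2.9 0 0 0 2.1" --pt "-1.3 -2.9 0 0 0 2.1" --pt "-1 -2.4 0 0 0 1.7" --pt "-0.7 -2 0 0 0 1.4"

```text
time_s: 7.85
tcp_pos: [0.4357, 0.2729, 0.0904]
eef_rot: [[-0.943, 0.333, 0.0], [0.333, 0.943, 0.001], [0.0, 0.001, -1.0]]
ft_force: [0.8, 8.4, -6.9]
width: 0.0248
```

```bash
python3 look.py 4 wrist top; python3 -c "
import cv2;cv2.imwrite('pics/t4.png',cv2.resize(cv2.imread('pics/top4.png')[200:300,180:300],None,fx=6,fy=6,interpolation=2))"
```

```text
7.85 [0.4357 0.2729 0.0904] yang 70.56 z [ 2.e-04  7.e-04 -1.e+00] F [ 0.8   8.35 -6.89] M [ 1.95 -0.26 -0.08] w 0.0248
```

View pics/wrist4.png

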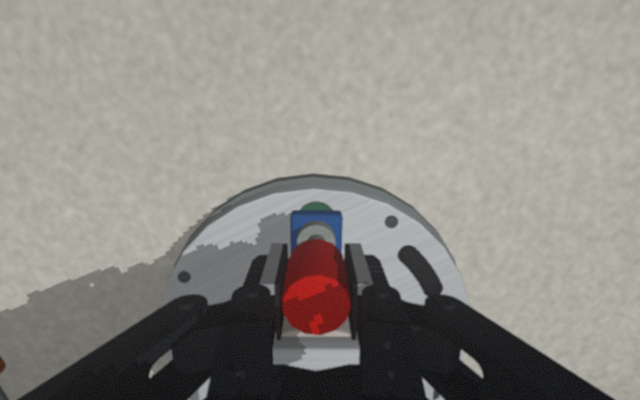

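View pics/t4.png

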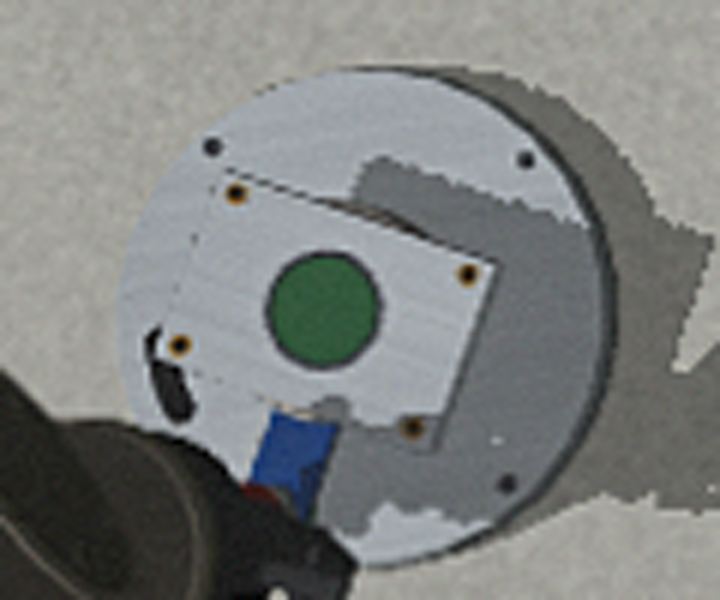

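A tangential reaction of 8.4 N (friction alone would give 1.2 N) means the end stop is reached, with the arm over the green ring. Lowering the plunger.

Request:
jog_arm --pt "0 0 -1 0 0 0" --pt "0 0 -2 0 0 0" --pt "0 0 -2 0 0 0" --pt "0 0 -2 0 0 0" --pt "0 0 -2 0 0 0" --pt "0 0 -2 0 0 0" --pt "0 0 -2 0 0 0" --pt "0 0 -2 0 0 0" --pt "0 0 -2 0 0 0" --pt "0 0 0 0 0 0"

```text
time_s: 9.2
tcp_pos: [0.4357, 0.2729, 0.0733]
eef_rot: [[-0.943, 0.334, 0.0], [0.334, 0.943, 0.0], [0.0, 0.0, -1.0]]
ft_force: [-1.9, 4.6, -4.8]
width: 0.0248
```

```bash
python3 look.py 5 wrist
```

```text
9.2 [0.4357 0.2729 0.0733] yang 70.48 z [ 0.e+00  4.e-04 -1.e+00] F [-1.92  4.56 -4.84] M [ 0.95  0.36 -0.03] w 0.0248
```

View pics/wrist5.png

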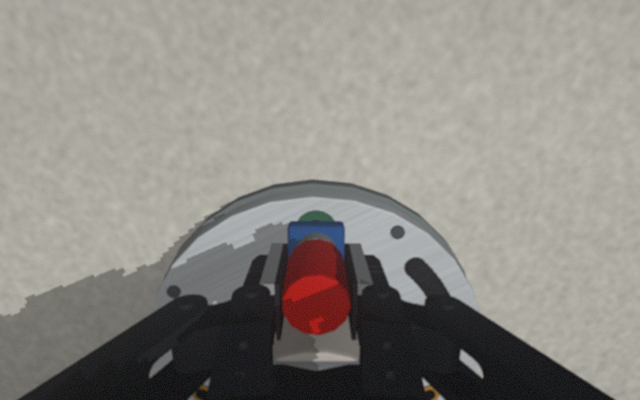

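The plunger went down unobstructed: the force is still only the spring pulling on the tool. Opening, then rising.

Request:
jog_arm --pt "0 0 0 0 0 0" --pt "0 0 0 0 0 0" --pt "0 0 0 0 0 0" --pt "0 0 0 0 0 0" --pt "0 0 0 0 0 0" --pt "0 0 0 0 0 0" --pt "0 0 4 0 0 0" --pt "0 0 10 0 0 0" --pt "0 0 15 0 0 0" --pt "0 0 20 0 0 0" --claw 85

```text
time_s: 10.5
tcp_pos: [0.4358, 0.2727, 0.1236]
eef_rot: [[-0.942, 0.334, 0.0], [0.334, 0.942, 0.0], [-0.0, 0.0, -1.0]]
ft_force: [0.0, 0.4, 0.6]
width: 0.0849
```

Request:
jog_arm --pt "0 0 20 0 0 0" --pt "0 0 20 0 0 0" --pt "0 0 20 0 0 0" --pt "0 0 20 0 0 0" --pt "0 0 15 0 0 0" --pt "0 0 8 0 0 0" --pt "0 0 0 0 0 0" --pt "0 0 0 0 0 0" --pt "0 0 0 0 0 0" --pt "0 0 0 0 0 0"

```text
time_s: 11.75
tcp_pos: [0.4356, 0.2726, 0.2249]
eef_rot: [[-0.942, 0.334, -0.001], [0.334, 0.942, -0.0], [0.0, -0.001, -1.0]]
ft_force: [-0.4, 0.5, 0.1]
width: 0.085
```

```bash
python3 look.py 6 wrist scene; python3 -c "
import cv2;cv2.imwrite('pics/s6.png',cv2.resize(cv2.imread('pics/scene6.png')[100:200,280:400],None,fx=6,fy=6,interpolation=2))"
```

```text
11.75 [0.4356 0.2726 0.2249] yang 70.47 z [-5.e-04 -4.e-04 -1.e+00] F [-0.37  0.54  0.09] M [ 0. -0. -0.] w 0.085
```

View pics/wrist6.png

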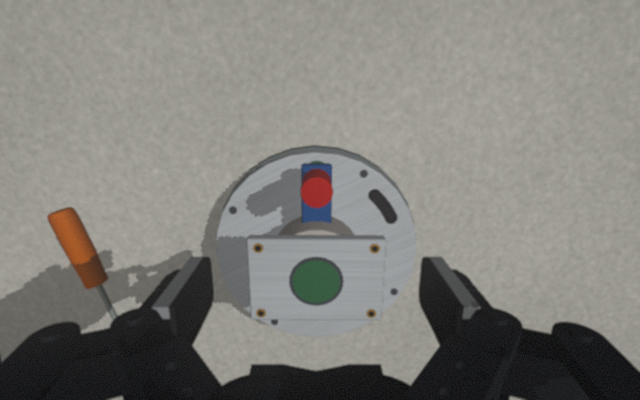

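View pics/s6.png

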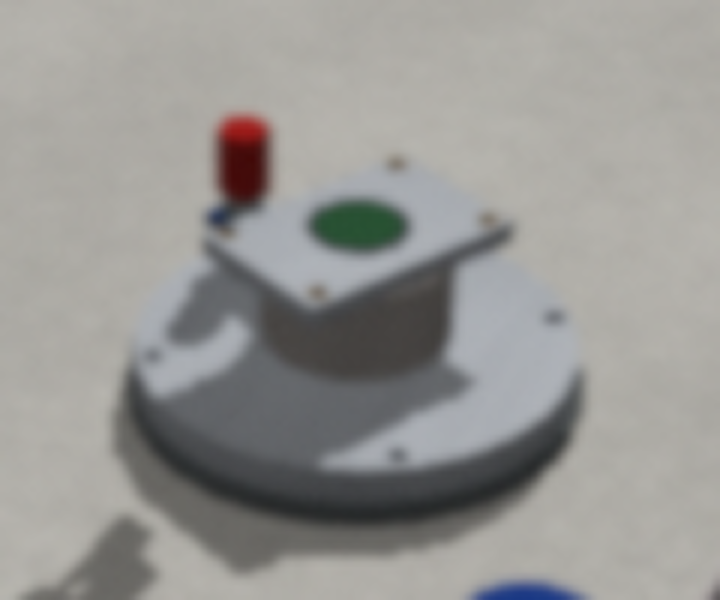

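Knob top is at (316,191) in the wrist view and (320.4,121.6) in the scene view. Checking the plunger height and flange pose.

```bash
python3 - <<'E'
from h import *
import pickle
c=np.array([.5177,.2436]);a=np.radians(160.3)
k=c+.085*np.array([np.cos(a),np.sin(a)])
ss,_=pickle.load(open('pics/scene6.pkl','rb'));s,T=pickle.load(open('pics/wrist6.pkl','rb'))
for z in(.104,.116):print(z,proj([*k,z],ss),proj([*k,z],s,T))
# reference offsets: flange points in scene
print('win scene pred',proj([*c,.09],ss),'meas',(359+.5)/6-.5+280,(225+.5)/6-.5+100)
g=cv2.cvtColor(s['frame'],cv2.COLOR_BGR2GRAY)
px=np.array([(258,248),(375,248),(371.5,313),(261,313)],float)
th=ray(px,s,.09,T);print(th.round(4),th.mean(0),ray([(316,281)],s,.09,T))
an=lambda v:np.degrees(np.arctan2(v[1],v[0]));print(an(th[1]-th[0]),an(th[2]-th[3]))
cv2.imwrite('pics/w6.png',cv2.resize(s['frame'][140:340,215:415],None,fx=3,fy=3,interpolation=2))
E
```

```text
0.104 [[320.26059785 120.84812863]] [[315.20168007 192.51381717]]
0.116 [[320.24534687 117.04464945]] [[315.15778037 196.87288918]]
win scene pred [[339.52097843 137.379105  ]] meas 339.4166666666667 137.08333333333334
[[0.4717 0.208  0.09  ]
 [0.5052 0.3028 0.09  ]
 [0.5658 0.2811 0.09  ]
 [0.5323 0.1863 0.09  ]] [0.51872941 0.24454541 0.09      ] [[0.51828462 0.24436854 0.09      ]]
70.52933289685745 70.54815783024219
```

View pics/w6.png

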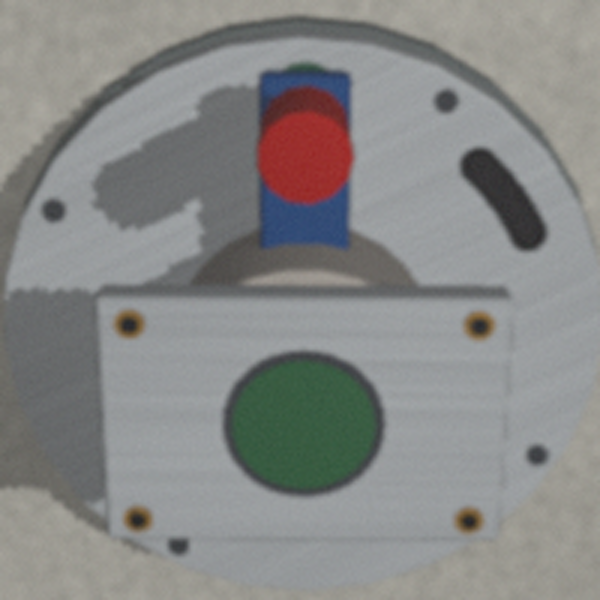

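Predicted scene row for the knob top is 120.8 if down and 117 if riding on the disc. I measured 121.6, so the plunger is home and locked at the green hole. Flange x-axis is at 70.4°. Moving to the cover.

Request:
jog_arm --pt "3 -12 0 0 0 0" --pt "7 -26 0 0 0 0" --pt "9 -36 0 0 0 -1" --pt "10 -40 0 0 0 -1" --pt "10 -40 0 0 0 -1" --pt "10 -40 0 0 0 -1" --pt "10 -40 0 0 0 -1" --pt "10 -40 0 0 0 -1" --pt "10 -40 0 0 0 -1" --pt "10 -40 0 0 0 0"

```text
time_s: 13.1
tcp_pos: [0.5246, -0.0836, 0.2255]
eef_rot: [[-0.894, 0.448, 0.0], [0.448, 0.894, 0.0], [-0.0, 0.0, -1.0]]
ft_force: [1.4, -0.0, 0.5]
width: 0.0853
```

Request:
jog_arm --pt "10 -40 0 0 0 0" --pt "10 -38 -5 0 0 0" --pt "9 -36 -10 0 0 0" --pt "7 -26 -10 0 0 0" --pt "4 -14 -10 0 0 0" --pt "1 -4 -5 0 0 0" --pt "0 0 0 0 0 0" --pt "0 0 0 0 0 0" --pt "0 0 0 0 0 0" --pt "0 0 0 0 0 0"

```text
time_s: 14.35
tcp_pos: [0.5659, -0.239, 0.1857]
eef_rot: [[-0.895, 0.446, 0.001], [0.446, 0.895, 0.0], [-0.0, 0.0, -1.0]]
ft_force: [-0.1, -0.0, 0.2]
width: 0.0848
```

```bash
python3 look.py 7 wrist top; python3 -c "
import cv2;cv2.imwrite('pics/t7.png',cv2.resize(cv2.imread('pics/top7.png')[200:300,180:300],None,fx=6,fy=6,interpolation=2))"
```

```text
14.35 [ 0.5659 -0.239   0.1857] yang 63.49 z [ 5.e-04  2.e-04 -1.e+00] F [-0.06 -0.03  0.22] M [ 0.   -0.04  0.02] w 0.0848
```

View pics/wrist7.png

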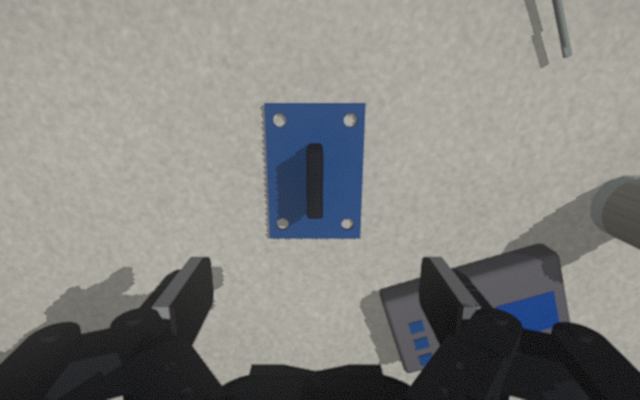

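View pics/t7.png

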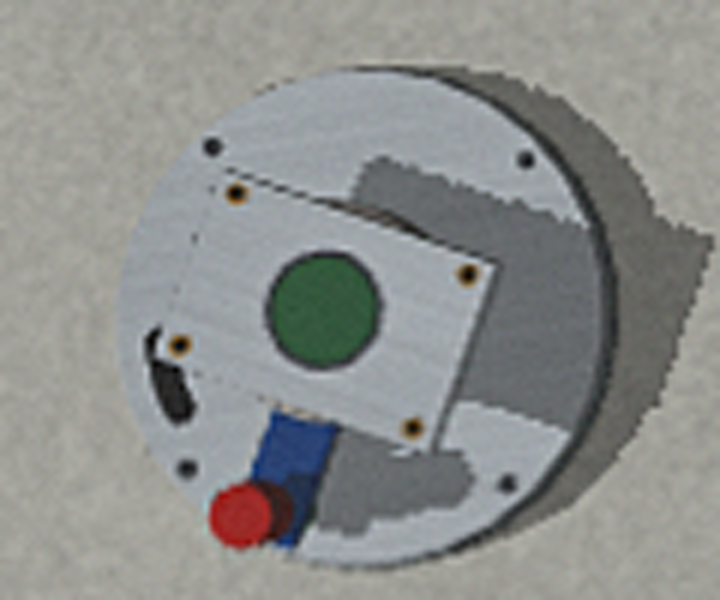

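```bash
python3 - <<'E'
from h import *
import pickle
s,T=pickle.load(open('pics/wrist7.pkl','rb'))
h=ray([(279,120),(349.5,120),(347,224),(282.5,224)],s,.005,T)
an=lambda v:np.degrees(np.arctan2(v[1],v[0]))
print(h.round(4),h.mean(0),[np.linalg.norm(h[i]-h[(i+1)%4]).round(4) for i in range(4)],an(h[1]-h[0]),an(h[2]-h[3]),an(h[0]-h[3]),an(h[1]-h[2]))
f=lambda L,k,o:(np.array(L,float)+.5)/k-.5+np.array(o)
s,_=pickle.load(open('pics/top7.pkl','rb'))
th=ray(f([(237,193),(180,345),(413,428),(469,274)],6,(180,200)),s,.09);print(th.mean(0),an(th[0]-th[1]),an(th[0]-th[3]),an(th[1]-th[2]))
print(ray(f([(242,516)],6,(180,200)),s,.104))
E
```

```text
[[ 0.5079 -0.246   0.005 ]
 [ 0.5361 -0.1892  0.005 ]
 [ 0.6256 -0.2335  0.005 ]
 [ 0.5974 -0.2901  0.005 ]] [ 0.56677366 -0.23967535  0.005     ] [np.float64(0.0634), np.float64(0.0998), np.float64(0.0633), np.float64(0.0998)] 63.52145655985524 63.52492414737998 153.76735813774005 153.69528890192012
[0.51706612 0.24320735 0.09      ] -20.042124049027258 70.14477083733807 70.12056795874065
[[0.43710754 0.27134262 0.104     ]]
```

Wrist gives a cover centre of (0.5668,-0.2397) at 63.6° and top gives (0.5654,-0.2400), so they agree. Descending.

Request:
jog_arm --pt "0 -1 -10 0 0 0.1" --pt "0 0 -22 0 0 0" --pt "0 0 -26 0 0 0" --pt "0 0 -26 0 0 0" --pt "0 0 -26 0 0 0" --pt "0 0 -22 0 0 0" --pt "0 0 -16 0 0 0" --pt "0 0 -12 0 0 0" --pt "0 0 -7 0 0 0" --pt "0 0 -4 0 0 0"

```text
time_s: 15.7
tcp_pos: [0.5659, -0.2404, 0.0143]
eef_rot: [[-0.895, 0.445, 0.0], [0.445, 0.895, -0.0], [-0.0, 0.0, -1.0]]
ft_force: [-0.4, 0.1, -0.4]
width: 0.0849
```

```bash
python3 look.py 8 wrist
```

```text
15.7 [ 0.5659 -0.2404  0.0143] yang 63.56 z [ 4.e-04 -0.e+00 -1.e+00] F [-0.44  0.06 -0.4 ] M [-0.05 -0.   -0.  ] w 0.0849
```

View pics/wrist8.png

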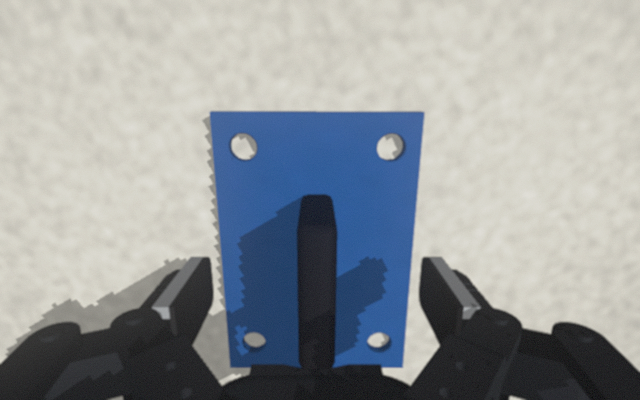

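Fingers straddle the plate with the grip (px 317) midway between them. Closing.

Request:
jog_arm --pt "0 0 0 0 0 0" --pt "0 0 0 0 0 0" --pt "0 0 0 0 0 0" --pt "0 0 0 0 0 0" --pt "0 0 0 0 0 0" --pt "0 0 0 0 0 0" --pt "0 0 0 0 0 0" --pt "0 0 0 0 0 0" --pt "0 0 0 0 0 0" --pt "0 0 0 0 0 0" --claw 5 --force 60

```text
time_s: 17.0
tcp_pos: [0.566, -0.2404, 0.0146]
eef_rot: [[-0.895, 0.445, 0.0], [0.445, 0.895, 0.0], [-0.0, 0.0, -1.0]]
ft_force: [-1.5, 1.7, 5.4]
width: 0.0134
```

```bash
python3 look.py 9 wrist
```

```text
17.0 [ 0.566  -0.2404  0.0146] yang 63.57 z [ 5.e-04  1.e-04 -1.e+00] F [-1.55  1.74  5.4 ] M [ 0.16  0.2  -0.01] w 0.0134
```

View pics/wrist9.png

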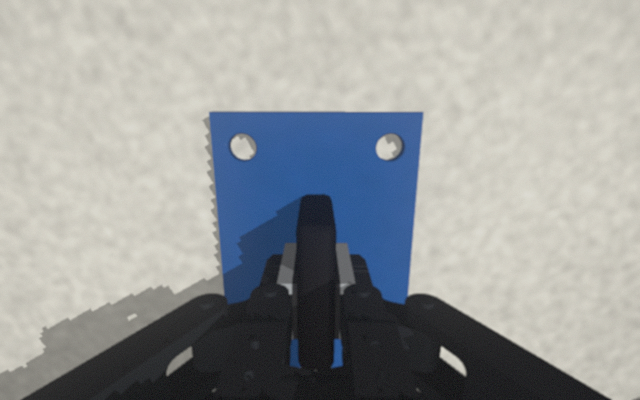

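Grip held (13.4 mm). Lifting.

Request:
jog_arm --pt "0 0 3 0 0 0" --pt "0 0 8 0 0 0" --pt "0 0 14 0 0 0" --pt "0 0 20 0 0 0" --pt "0 0 22 0 0 0" --pt "0 0 22 0 0 0" --pt "0 0 22 0 0 0" --pt "0 0 18 0 0 0" --pt "0 0 12 0 0 0" --pt "0 0 6 0 0 0"

```text
time_s: 18.3
tcp_pos: [0.5659, -0.2404, 0.1621]
eef_rot: [[-0.895, 0.445, 0.001], [0.445, 0.895, 0.0], [-0.0, 0.0, -1.0]]
ft_force: [-0.3, -0.7, -3.0]
width: 0.0132
```

```bash
python3 look.py 10 wrist scene
```

```text
18.3 [ 0.5659 -0.2404  0.1621] yang 63.56 z [ 5.e-04  0.e+00 -1.e+00] F [-0.34 -0.69 -3.04] M [-0.01  0.03  0.01] w 0.0132
```

View pics/wrist10.png

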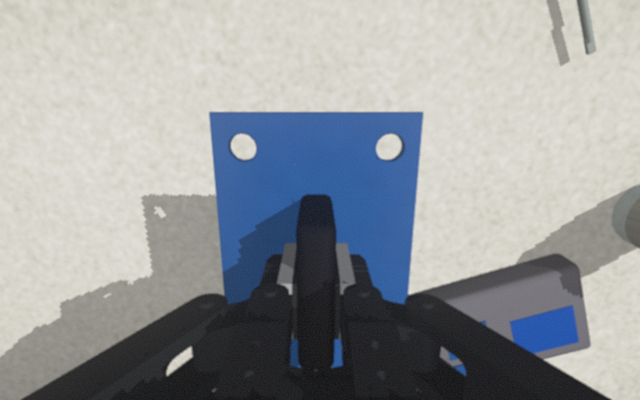

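View pics/scene10.png

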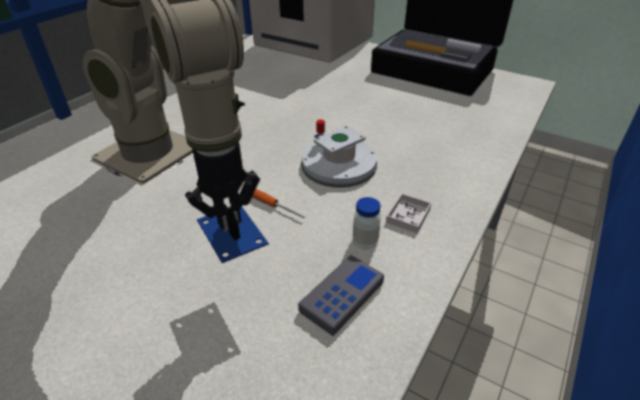

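The plate is held level, with the holes at (243,147)/(389,147) unchanged from before the lift. Carrying it over with a −83.2° turn.

Request:
jog_arm --pt "-1 10 2 0 0 -2" --pt "-2 22 3 0 0 -4" --pt "-3 30 3 0 0 -5" --pt "-3 32 2 0 0 -5.6" --pt "-3 32 0 0 0 -5.6" --pt "-3 32 0 0 0 -5.6" --pt "-3 32 0 0 0 -5.6" --pt "-3 32 0 0 0 -5.6" --pt "-3 32 0 0 0 -5.6" --pt "-3 32 0 0 0 -5.6"

```text
time_s: 19.65
tcp_pos: [0.5381, 0.0466, 0.1706]
eef_rot: [[-0.228, 0.974, -0.001], [0.974, 0.228, -0.0], [-0.0, -0.001, -1.0]]
ft_force: [0.3, 0.2, -2.6]
width: 0.0131
```

Request:
jog_arm --pt "-3 32 0 0 0 -5.6" --pt "-3 32 0 0 0 -5.6" --pt "-3 32 0 0 0 -5.6" --pt "-3 32 0 0 0 -5.4" --pt "-3 28 0 0 0 -4.6" --pt "-3 22 0 0 0 -3.4" --pt "-2 13 0 0 0 -2" --pt "-1 6 0 0 0 -0.8" --pt "0 0 0 0 0 0" --pt "0 0 0 0 0 0"

```text
time_s: 20.9
tcp_pos: [0.518, 0.2418, 0.1712]
eef_rot: [[0.337, 0.942, 0.0], [0.942, -0.337, -0.0], [-0.0, 0.0, -1.0]]
ft_force: [-0.6, -0.1, -1.7]
width: 0.0136
```

```bash
python3 look.py 11 wrist top scene;python3 - <<'E'
from h import *
s=cv2.imread('pics/scene11.png');cv2.imwrite('pics/s11.png',cv2.resize(s[60:200,260:420],None,fx=4,fy=4,interpolation=2))
t=cv2.imread('pics/top11.png');cv2.imwrite('pics/t11.png',cv2.resize(t[190:310,170:310],None,fx=5,fy=5,interpolation=2))
E
```

```text
20.9 [0.518  0.2418 0.1712] yang -19.67 z [ 0.e+00 -4.e-04 -1.e+00] F [-0.56 -0.1  -1.75] M [ 0.01 -0.01 -0.01] w 0.0136
```

View pics/wrist11.png

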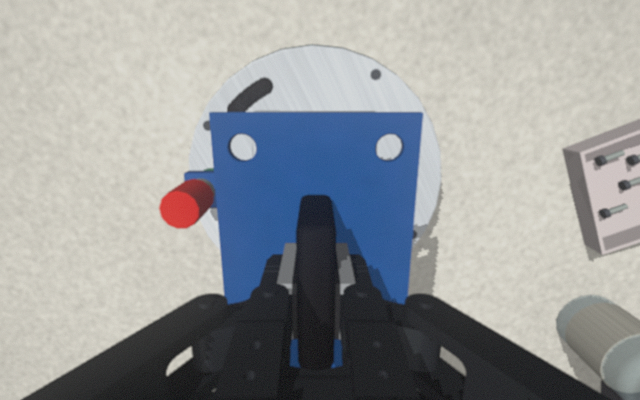

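View pics/t11.png

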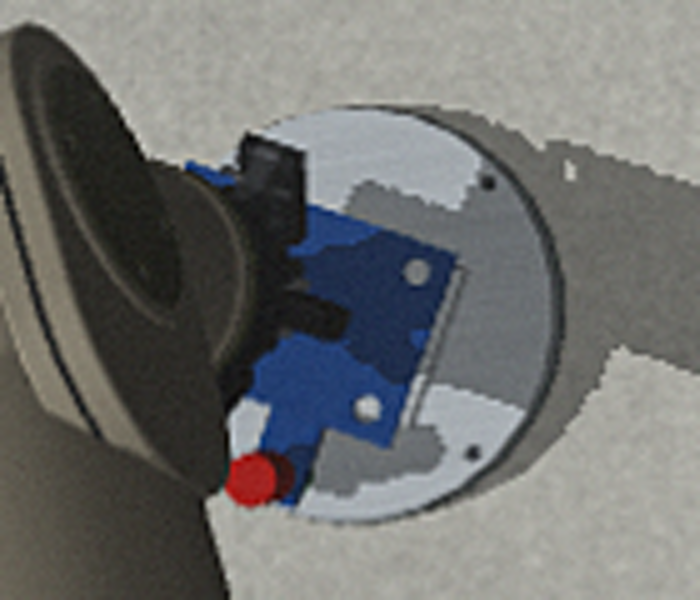

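View pics/s11.png

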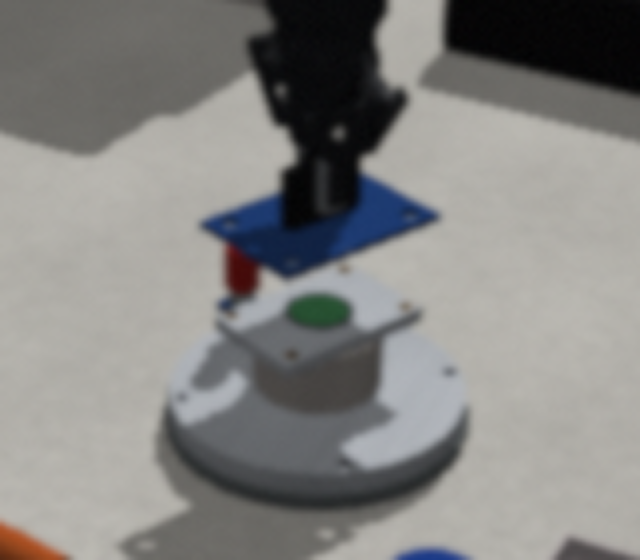

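```bash
python3 - <<'E'
from h import *
import pickle
s,T=pickle.load(open('pics/wrist11.pkl','rb'))
b=T[2,3]-.0146
h=ray([(243,147),(389,147)],s,b+.005,T)
R=T[:3,:3]
d=h-T[:3,3];print('holes in tool',(d@R).round(4),'ideal x .05,y -+.032')
an=lambda v:np.degrees(np.arctan2(v[1],v[0]))
x=R[:2,0];print('plate centre wrist',(h.mean(0)[:2]-.05*x).round(4),'axis',an(h[1]-h[0]))
f=lambda L,k,o:(np.array(L,float)+.5)/k-.5+np.array(o)
s,_=pickle.load(open('pics/top11.pkl','rb'))
h=ray(f([(416,271),(368,408)],5,(170,190)),s,b+.005);print('top',h,np.linalg.norm(h[0]-h[1]),an(h[0]-h[1]),'centre',h.mean(0)[:2]+.05*x)
print('bottom',b)
s,_=pickle.load(open('pics/scene11.pkl','rb'))
px=f([(292,264),(412,217),(230,226)],4,(260,60))
h=ray(px,s,b+.005);print('scene',h.round(4),np.linalg.norm(h[0]-h[1]),np.linalg.norm(h[0]-h[2]),'centre',(h[1]+h[2])/2)
px=f([(292,354),(406,307),(345,270)],4,(260,60))
h=ray(px,s,.09);print('scene thr',h.round(4),np.linalg.norm(h[0]-h[1]),'centre',(h[0]+h[2])/2)
E
```

```text
holes in tool [[ 0.0507 -0.0315  0.0096]
 [ 0.0507  0.0318  0.0096]] ideal x .05,y -+.032
plate centre wrist [0.5184 0.2424] axis -19.647100425684524
top [[0.53043257 0.18319431 0.16163222]
 [0.4707088  0.20414892 0.16163222]] 0.06329316240580847 -19.333868681810245 centre [0.5173974  0.24075517]
bottom 0.1566322161354288
scene [[0.5333 0.1792 0.1616]
 [0.568  0.2741 0.1616]
 [0.4736 0.2005 0.1616]] 0.10099807908839564 0.06339449089003726 centre [0.52079353 0.23726077 0.16163222]
scene thr [[0.5298 0.187  0.09  ]
 [0.565  0.2795 0.09  ]
 [0.5047 0.3014 0.09  ]] 0.09902840087549522 centre [0.51726441 0.24419088 0.09      ]
```

The wrist says shift (0,+2.0) mm and the top says (0,+1.9..2.4) mm; the scene's offset comes from the oblique view through the holes. Rotation is within 0.4°. Bottom is at about 156.6 mm, so I descend in stages.

Request:
jog_arm --pt "0 1 -3 0 0 0" --pt "0 1 -6 0 0 0" --pt "0 0 -8 0 0 0" --pt "0 0 -8 0 0 0" --pt "0 0 -7 0 0 0" --pt "0 0 -6 0 0 0" --pt "0 0 -5 0 0 0" --pt "0 0 -4 0 0 0" --pt "0 0 -3 0 0 0" --pt "0 0 0 0 0 0"

```text
time_s: 22.3
tcp_pos: [0.5177, 0.2446, 0.1212]
eef_rot: [[0.336, 0.942, -0.0], [0.942, -0.336, -0.0], [-0.0, -0.0, -1.0]]
ft_force: [0.4, -0.1, -2.2]
width: 0.0135
```

```bash
python3 look.py 12 wrist top scene;python3 - <<'E'
from h import *
s=cv2.imread('pics/scene12.png');cv2.imwrite('pics/s12.png',cv2.resize(s[100:180,290:390],None,fx=7,fy=7,interpolation=2))
t=cv2.imread('pics/top12.png');cv2.imwrite('pics/t12.png',cv2.resize(t[200:300,190:310],None,fx=6,fy=6,interpolation=2))
E
```

```text
22.3 [0.5177 0.2446 0.1212] yang -19.64 z [-1.e-04 -1.e-04 -1.e+00] F [ 0.45 -0.12 -2.15] M [0.01 0.   0.04] w 0.0135
```

View pics/wrist12.png

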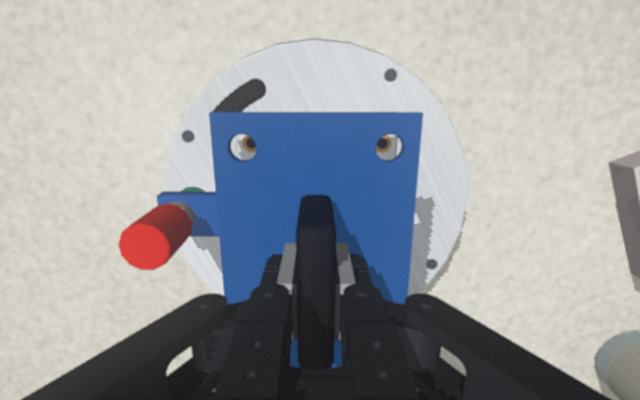

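View pics/t12.png

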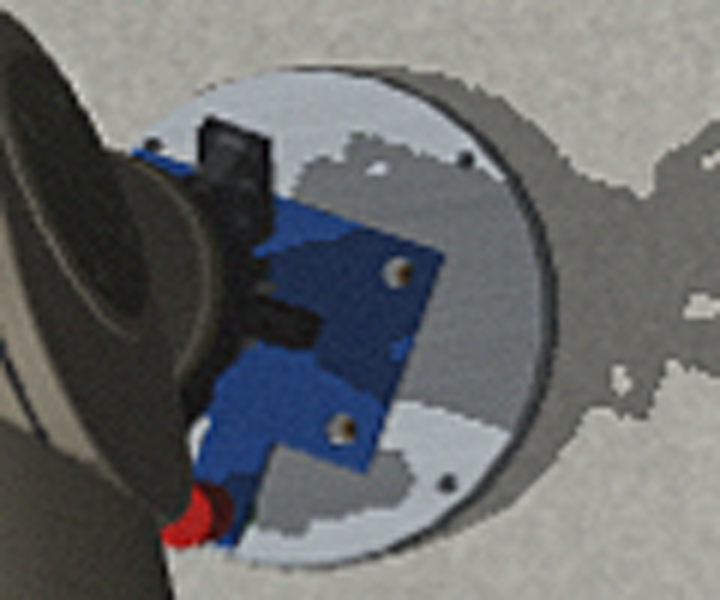

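View pics/s12.png

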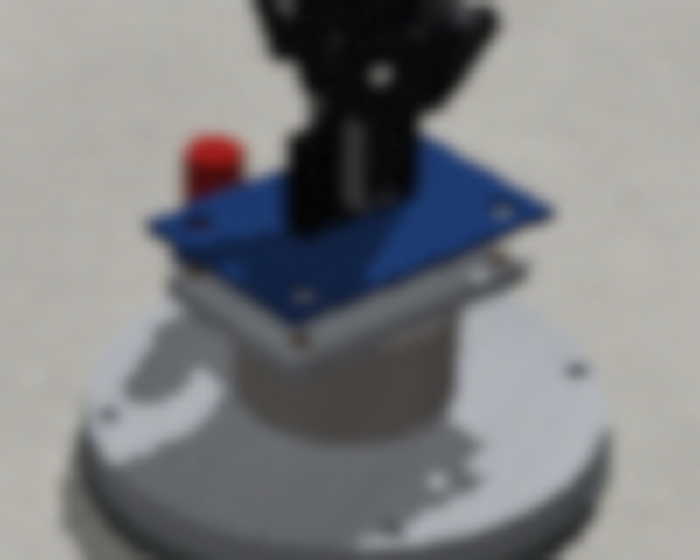

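Threads are visible through the holes in wrist view. Zooming.

```bash
cat > wz.py <<'E'
from h import *
import sys
t=sys.argv[1];s=cv2.imread(f'pics/wrist{t}.png')
a=cv2.resize(s[125:170,220:270],None,fx=8,fy=8,interpolation=2);b=cv2.resize(s[125:170,365:415],None,fx=8,fy=8,interpolation=2)
cv2.imwrite(f'pics/wz{t}.png',np.hstack([a,b])[:, :800])
E
python3 wz.py 12
```

```text
(no output)
```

View pics/wz12.png

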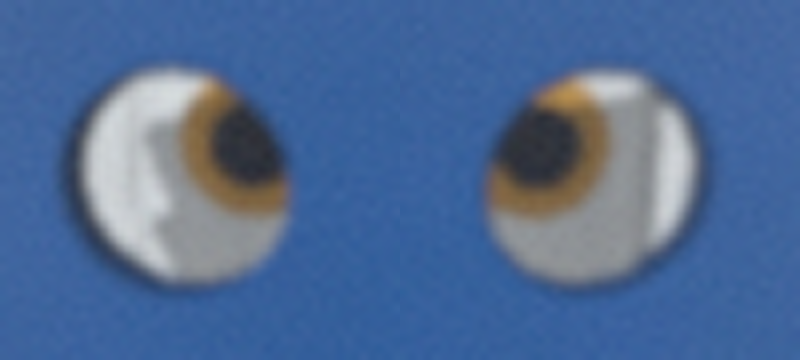

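```bash
cat > mz.py <<'E'
from h import *
import pickle,sys
t=sys.argv[1];v=np.array(eval(sys.argv[2]),float)  # hole L, hole R, thread L, thread R in wz image px
v[[1,3],0]-=400
px=(v+.5)/8-.5+np.array([[220,125],[365,125],[220,125],[365,125]])
s,T=pickle.load(open(f'pics/wrist{t}.pkl','rb'));b=T[2,3]-.0146
for zf in(.088,.09,.092):
    h=ray(px[:2],s,b+.005,T);k=ray(px[2:],s,zf,T)
    e=(k-h)[:,:2];print(zf,'bottom',b.round(4),'need mm',(e*1000).round(2).tolist(),'mean',(e.mean(0)*1000).round(2),'spans',np.linalg.norm(h[0]-h[1]).round(4),np.linalg.norm(k[0]-k[1]).round(4))
    an=lambda v:np.degrees(np.arctan2(v[1],v[0]));print('  rot need',an(k[1]-k[0])-an(h[1]-h[0]))
E
python3 mz.py 12 "[(178,177),(597,176),(250,148),(537,148)]"
```

```text
0.088 bottom 0.1066 need mm [[-0.88, -1.45], [0.45, -1.99]] mean [-0.21 -1.72] spans 0.0639 0.0653
  rot need -0.048999462262028004
0.09 bottom 0.1066 need mm [[-0.44, -1.32], [0.19, -1.6]] mean [-0.13 -1.46] spans 0.0639 0.0645
  rot need -0.04899946226202445
0.092 bottom 0.1066 need mm [[-0.0, -1.18], [-0.07, -1.22]] mean [-0.04 -1.2 ] spans 0.0639 0.0638
  rot need -0.048999462262017346
```

```bash
python3 - <<'E'
from h import *
import pickle
f=lambda L,k,o:(np.array(L,float)+.5)/k-.5+np.array(o)
st,T=pickle.load(open('pics/top12.pkl','rb'));ss,_=pickle.load(open('pics/scene12.pkl','rb'));R=T[:3,:3]
x=R[:,0];y=R[:,1];c=T[:3,3]+[.0,.0004,0]
b=T[2,3]-.0146
P=np.array([c-.065*x+.045*y,c-.065*x-.045*y]);
for db in(-.003,0,.003):
    P[:,2]=b+.005+db
    print(db,'top',proj(P,st).round(1).tolist(),'scene',proj(P,ss).round(1).tolist())
print('meas top',f([(444,249),(366,473)],6,(190,200)),'scene',f([(298,323),(149,225)],7,(290,100)))
E
```

```text
-0.003 top [[263.3, 241.4], [250.3, 278.2]] scene [[331.9, 146.1], [310.7, 132.1]]
0 top [[263.1, 241.3], [250.1, 278.2]] scene [[331.9, 145.1], [310.6, 131.2]]
0.003 top [[262.9, 241.3], [249.8, 278.3]] scene [[331.9, 144.1], [310.6, 130.2]]
meas top [[263.58333333 241.08333333]
 [250.58333333 278.41666667]] scene [[332.14285714 145.71428571]
 [310.85714286 131.71428571]]
```

Plate height is confirmed to about 1 mm. I need about −1 mm in y and −6 mm in z.

Request:
jog_arm --pt "0 -0.5 -1 0 0 0" --pt "0 -0.5 -2 0 0 0" --pt "0 0 -2 0 0 0" --pt "0 0 -1 0 0 0" --pt "0 0 0 0 0 0" --pt "0 0 0 0 0 0" --pt "0 0 0 0 0 0" --pt "0 0 0 0 0 0" --pt "0 0 0 0 0 0" --pt "0 0 0 0 0 0"

```text
time_s: 23.7
tcp_pos: [0.5178, 0.2437, 0.1153]
eef_rot: [[0.336, 0.942, 0.0], [0.942, -0.336, -0.0], [0.0, 0.0, -1.0]]
ft_force: [0.1, -1.1, -2.9]
width: 0.0134
```

```bash
python3 look.py 13 wrist top scene;python3 wz.py 13;python3 - <<'E'
from h import *
s=cv2.imread('pics/scene13.png');cv2.imwrite('pics/s13.png',cv2.resize(s[100:180,290:390],None,fx=7,fy=7,interpolation=2))
t=cv2.imread('pics/top13.png');cv2.imwrite('pics/t13.png',cv2.resize(t[230:290,230:290],None,fx=9,fy=9,interpolation=2))
E
```

```text
23.7 [0.5178 0.2437 0.1153] yang -19.63 z [ 1.e-04 -0.e+00 -1.e+00] F [ 0.1  -1.14 -2.89] M [ 0.    0.05 -0.05] w 0.0134
```

View pics/wz13.png

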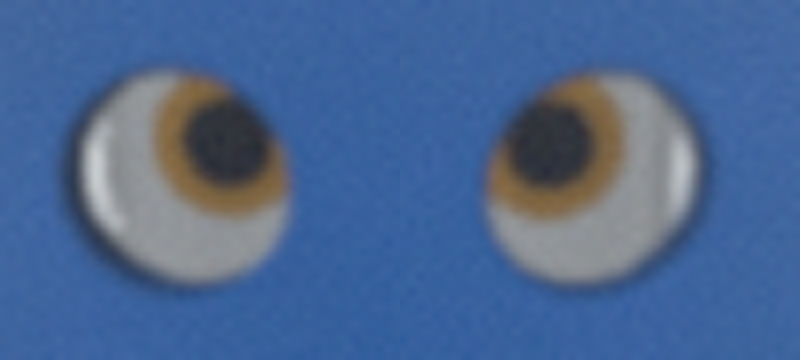

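View pics/t13.png

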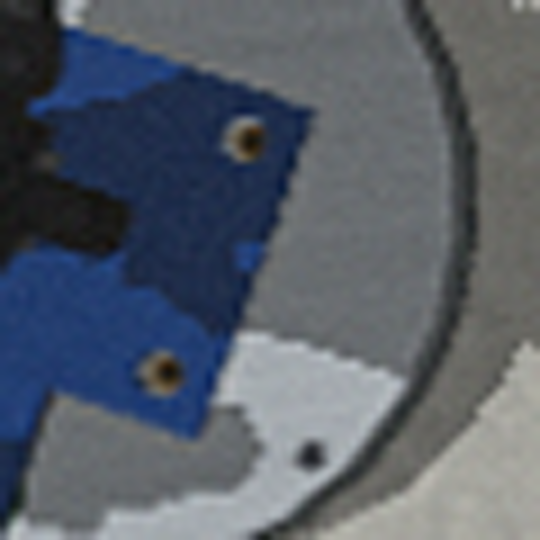

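View pics/s13.png

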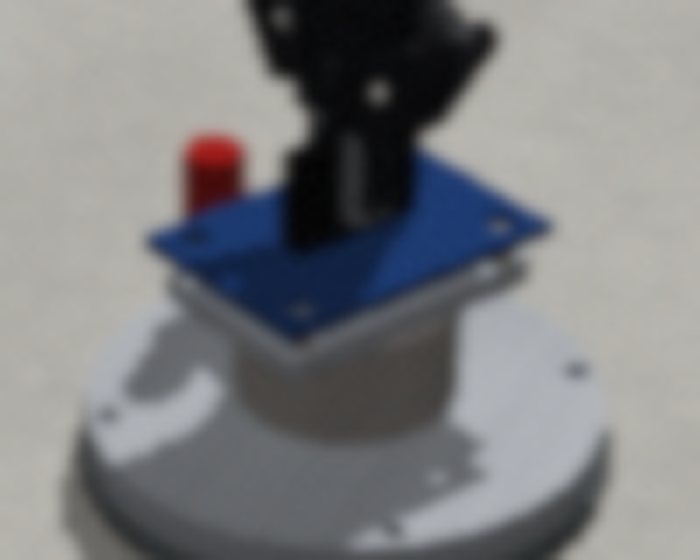

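```bash
python3 mz.py 13 "[(178,177),(597,176),(227,143),(551,145)]"; python3 - <<'E'
from h import *
import pickle
s,T=pickle.load(open('pics/top13.pkl','rb'));b=T[2,3]-.0146
f=lambda L,k,o:(np.array(L,float)+.5)/k-.5+np.array(o)
h=ray(f([(245,139),(161,372)],9,(230,230)),s,b+.0025);k=ray(f([(251,141),(167,373)],9,(230,230)),s,.09)
print('top need',(k-h)*1000)
print('vs known flange threads', k)
E
```

```text
0.088 bottom 0.1007 need mm [[-0.79, -0.32], [0.54, -0.97]] mean [-0.12 -0.64] spans 0.0639 0.0653
  rot need -0.15355538473823316
0.09 bottom 0.1007 need mm [[-0.34, -0.19], [0.27, -0.59]] mean [-0.03 -0.39] spans 0.0639 0.0646
  rot need -0.15355538473824737
0.092 bottom 0.1007 need mm [[0.11, -0.06], [-0.01, -0.2]] mean [ 0.05 -0.13] spans 0.0639 0.0638
  rot need -0.15355538473825447
top need [[  0.04723638   0.8308251  -13.24685669]
 [ -0.51684195   1.14464245 -13.24685669]]
vs known flange threads [[0.53034303 0.18588738 0.09      ]
 [0.4697092  0.2079748  0.09      ]]
```

```bash
python3 - <<'E'
from h import *
st=robot.get_state();print(np.abs(st['joint_velocities']).max(),st['time_s'])
a=cv2.imread('pics/top0.png').astype(int);b=cv2.imread('pics/top13.png').astype(int)
for n,(x0,x1,y0,y1) in dict(tray=(255,303,135,175),jar=(315,345,148,185),meter=(355,435,132,180),driver=(325,348,228,304)).items():
    print(n,np.abs(a-b)[y0:y1,x0:x1].mean().round(1))
E
```

```text
0.0900147064188847 23.85
tray 12.5
jar 10.4
meter 9.7
driver 21.6
```

View pics/top13.png

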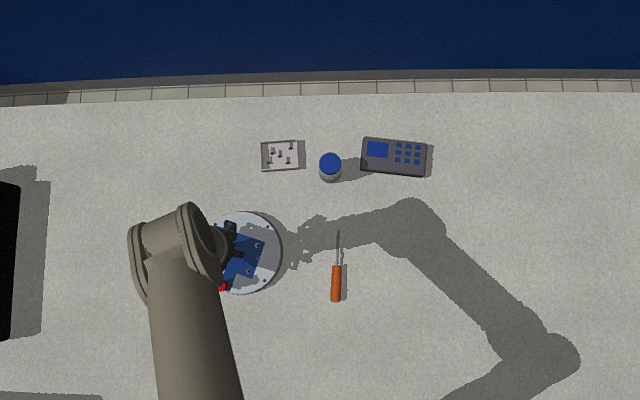

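The tray (280,155), jar (330,165), meter (394,155) and screwdriver (337,265) are where they were, with only shadow and exposure changes. The arm is still, so I'm handing in.

```bash
python3 -c "
from bench import robot
print(robot.hand_in())"
```

```text
the job is handed in; nothing more can be done
None
```

I lifted the plunger about 17.5 mm and swung the head to its end stop, where the sideways reaction rose to 8.4 N. I then lowered the plunger into the green-ringed hole and let go. After that I took the cover by its grip and handed in at about 24 s, still holding it level over the flange.

Last checks:
- **Plunger:** after release, the scene view put the knob top at row 121.6. The prediction was 120.8 for fully home and 117 for standing on the disc, so it is locked. With the cover in place it read about 120.3, still nearest to fully home.
- **Alignment:** the wrist camera showed the two visible threads through their holes, off by about 0.4 mm in y and 0.15° in rotation. The top camera gave about 1 mm the other way. The other two holes were hidden under the gripper and follow from the plate's shape.
- **Gap:** arm readings put it at about 10.7 mm. The spacing of the threads seen through the wrist camera hinted at nearer 9 mm.
- **No contact:** the wrist force was only about the plate's weight, and the arm was still.
- **Other objects:** the jar, meter, screwdriver and tray look unmoved in the top view. A picture comparison showed some differences there, which I put down to shadow and exposure.

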